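Hold the brass bar over the copper strip on the soldering block

ROBOT

A 6-joint arm with a two-finger parallel gripper is mounted at the origin on the work surface. World frame = base frame: x ahead of the robot, y to its left, z up, the work surface at z = 0. Lengths are in m, angles in rad, forces in N, time in s.
With the tool pointing down it reaches from about 0.35 to 0.85 m from the base axis. Payload 8.1 kg.
Tool frame: the origin (TCP) lies at the very end of the fingers, on their centre line; the grasp point (between the pads) lies 19 mm behind it; z points along the fingers, x is the direction in which the jaws open and shut, and the axes are right-handed (so a half turn about z gives the same grasp; the last joint's range is limited). The gripper opens to 93 mm and grips with 3 to 60 N. Pads are 15 mm wide; open, the fingers measure 128 mm over their backs; the gripper's body (75 mm by 188 mm) begins 65 mm behind the grasp point.
Start: joints at [-1.185, 0.13, 1.488, -0, 1.523, -0.085], TCP at [0.272, -0.535, 0.219] pointing down, gripper open.
Joint ranges: [-2.96, 2.96], [-0.89, 2.26], [0.02, 2.5], [-1.34, 4.48], [0, 2.73], [-2.66, 2.66]. Speed limits (rad/s): [2.39, 2.39, 2.79, 3.14, 3.14, 3.14].

INTERFACE

Orientations are given as [roll, pitch, yaw] about the fixed x, y, z axes, in that order (R = Rz(yaw) Ry(pitch) Rx(roll)).
In Python, from cell import arm, optics gives the robot as it stands. Calls block until the motion is done:
- arm.move_pose(position, orientation): joint-space move of the TCP to a pose.
- arm.servo_line(position, rotation=None, vel=0.15, stop_force=None): straight line of the TCP; rotation=None keeps the orientation; vel is the mean speed in m/s. With stop_force (N) it stops when the force on the tool has changed by that much, and returns True; else False.
- arm.move_j(angles): joint-space move.
- arm.gripper_to(opening): finger opening in m; the grip force is fixed at half the most; returns when the fingers have stopped.
- arm.pause(seconds).
- arm.solve_ik(position, orientation): joint angles nearest the present ones, or None.
- optics.read_camera(name): name is "side" or "top"; returns a dict with "img" (420x560x3 uint8, blue, green, red), "intrinsics" (3x3 intrinsics, pixels), "cam_to_world" (4x4, takes a point from camera to world coordinates). Camera axes: x right, y down, z forward; pixel columns grow to the right and rows downward; lengths in m; the calibration is good to about 2 mm. A picture is of the moment at which its call begins. There is no depth.
A pose or a line that the arm cannot do raises arm.MotionError and nothing moves.
- arm.hand_in(): hands the job in, once; it reports no verdict.
Readings, each from a call of its own:
- arm.get_clock(): time.
- arm.get_joint_positions(): joint angles.
- arm.get_qvel(): joint speeds.
- arm.get_joint_efforts(): joint torques, N m.
- arm.get_position(): TCP position.
- arm.get_tool_rot(): TCP orientation.
- arm.get_force(): force on the tool from outside, world axes, zero at the start.
- arm.get_moment(): the same for the moment, N m.
- arm.get_finger_gap(): finger opening in m.
Only numpy, scipy, OpenCV 4.12 (cv2) and the standard library are available. Lean on these libraries where they do the work, as an engineer would, in place of code of your own. Each camera call takes 0.05 s, during which the arm holds its last target. There are 200 camera calls.

TASK

Pick the brass bar out of the stock tray, lift it over the top of the firebrick screen without anything striking the screen, and finish still holding it level about a centimetre above the copper strip on the honeycomb soldering block, lengthwise along the strip and centred on it, so that flux can be brushed underneath. The bar must never touch the block or the strip; leave the other two bars in the tray, do not shift the other things on the bench, and do not put the bar down or let go.

Things in the scene. Friction and masses are not known exactly. Their poses are not given: they have to be found in the camera images.
- bar_brass: brass-yellow square bar, 16 x 80 x 16 mm (x, y, z), about 170 g, loose in the tray; origin at the centre of its underside, y along its length, z up
- bar_copper: reddish copper bar of the same size (16 x 80 x 16 mm), loose in the tray, origin and axes likewise; stays in the tray. The three bars lie roughly side by side, neighbouring centres 50 to 80 mm apart, in any order
- bar_steel: dark grey steel bar of the same size (16 x 80 x 16 mm), loose in the tray, origin and axes likewise; stays in the tray
- tray: grey open stock tray fixed to the bench, 230 x 210 x 30 mm outside (x, y, z), walls and floor 5 mm thick, so the bars rest 5 mm above the bench; origin at the centre of its underside. Along its two long walls lie small leftovers 10 to 12 mm high: two rings 22 mm across and a steel stub 34 mm long, which need not be moved. The tray is on one side of the screen and the block on the other, either way round
- block: fixed pale firebrick (120 x 200 x 40 mm) with a tan honeycomb soldering block (110 x 190 x 20 mm) on top, honeycomb surface 60 mm above the bench; origin at the centre of the underside, y along its length
- strip_top (a point): centre of the upper face of the copper strip fixed in the middle of the honeycomb, 63 mm above the bench; the strip is 22 x 80 x 3 mm (x, y, z), y along its length (parallel to the block's)
- screen: fixed wall of pale firebricks between tray and block, 280 mm long (x), 50 mm thick (y), 100 mm high (z); origin at the centre of its underside
- offcut: loose little piece of honeycomb block, 36 x 30 x 22 mm, on the honeycomb 70 to 80 mm from the strip's centre, towards the block's +y end, bystander; origin at the centre of its underside
- third_hand: loose third-hand stand, bystander: stepped black base 84 mm across, steel stem, tweezers along its y, 125 mm long, 125 mm high in all; stands 135 to 155 mm from the block's middle, on its +x side; origin at the centre of its underside
- torch: loose upright hand torch, bystander: yellow foot 85 x 65 mm, black barrel, 180 mm high; origin at the centre of its underside
- cup: loose brass cup of pens, bystander: 72 mm across, 90 mm high, pens to 165 mm; origin at the centre of its underside
Things that resemble listed ones, but are neither listed nor needed, are in the scene too. What is meant by the bar_steel is not pink or purple, and is the larger of those in its own colour.

How it is judged:
On the way, in this order (a step that is already met when the one before it is completed fails the run):
1. the brass bar is gripped and lifted clear of the tray (height (world z) of bar_brass above 0.05 m and contact force between the fingers and bar_brass above 0.5 N), for 0.1 s.
2. the brass bar passes over the top of the screen (height (world z) of bar_brass above 0.1 m and x of bar_brass in the frame of screen between -0.16 and 0.16 m and y of bar_brass in the frame of screen between -0.06 and 0.06 m), for 0.04 s.
At the end, for the whole second after the job is handed in: Brass bar held by the fingers, at rest, underside 3-18 mm above the strip, centred within 8 mm across and 10 mm along, parallel and level within 0.14 rad, touching no block, offcut, third hand or screen; other bars in the tray; other loose things within 30 mm of their start (z of bar_brass in the frame of strip_top between 0.003 and 0.018 m and x of bar_brass in the frame of strip_top between -0.008 and 0.008 m and y of bar_brass in the frame of strip_top between -0.01 and 0.01 m and angle between the y axis of bar_brass and the y axis of strip_top, either way round below 0.14 rad and angle between bar_brass's own z axis and vertical below 0.14 rad and linear speed of bar_brass below 0.02 m/s and contact force between the fingers and bar_brass above 1 N and contact force between bar_brass and block below 0.05 N and contact force between bar_brass and offcut below 0.05 N and contact force between bar_brass and third_hand below 0.05 N and contact force between bar_brass and screen below 0.05 N and height (world z) of each of bar_copper, bar_steel below 0.03 m and horizontal distance between each of bar_copper, bar_steel and tray below 0.14 m and distance of each of third_hand, offcut, torch, cup from where it was at the start of the episode below 0.03 m); the arm keeps its last pose, push and grip.
It fails at once if the brass bar touches the block or the strip (contact force between bar_brass and block above 0.5 N).
It fails at once if something strikes the screen (contact force between screen and anything else above 2 N).
It fails at once if another bar is lifted out of the tray (height (world z) of any of bar_copper, bar_steel above 0.05 m).
It fails at once if a bystander is shifted (distance of any of third_hand, offcut, torch, cup from where it was at the start of the episode above 0.03 m).
It also fails if it takes over 48 s, if anything falls off the work surface, if the arm or the gripper's body presses on something with over 40 N, if the wrist force passes 120 N, or if a joint passes its speed limit or range.

## Working session

There is one attempt and no reset: what is moved stays moved. The work goes in short steps, each a Python script; the robot and the scene stay as the last script left them, time stands still between calls to the robot, and variables do not carry over. Pictures are saved under pics/ and viewed, about 8 in all and at most 12, crops included, and the job is handed in when it is done.

```bash
ls; mkdir -p pics
python3 - <<'E'
from cell import arm, optics
import cv2, numpy as np
for n in ("top","side"):
    c=optics.read_camera(n); cv2.imwrite(f"pics/{n}0.png",c["img"])
    np.savez(f"{n}0.npz",**c); print(n,c["intrinsics"].round(1).tolist(),c["cam_to_world"].round(4).tolist())
E
```

```text
pics
top [[383.8, 0.0, 282.2], [0.0, 383.8, 209.2], [0.0, 0.0, 1.0]] [[0.0156, -0.9882, 0.1524, 0.4821], [-0.9996, -0.0117, 0.0264, -0.0101], [-0.0243, -0.1527, -0.988, 1.091], [0.0, 0.0, 0.0, 1.0]]
side [[405.4, 0.0, 277.6], [0.0, 405.4, 206.1], [0.0, 0.0, 1.0]] [[0.9985, -0.0112, 0.0539, 0.5635], [-0.0498, -0.6004, 0.7981, -0.7373], [0.0235, -0.7996, -0.6001, 0.6403], [0.0, 0.0, 0.0, 1.0]]
```

View pics/top0.png

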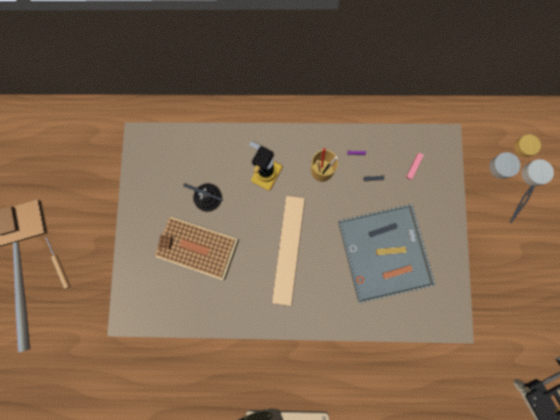

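View pics/side0.png

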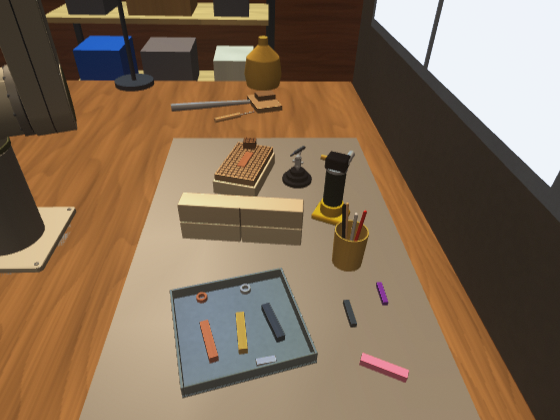

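Top view: the tray is at (385,252), with the steel bar at (383,230), brass at (392,251) and copper at (398,272). The screen is at (288,250). The block is at (196,248), with the strip at (194,247) and the offcut at (166,242). The third hand is at (207,196), torch (266,170) and cup (323,165).

Possible confusions for brass: only the yellow bar at (392,251) top / (241,331) side. The orange copper bar is at (398,272) and the copper strip at (194,247). The other yellow things, the torch foot and the cup, are not bars. Dark, purple and pink sticks lie outside the tray. Next is a close crop to check the choice.

Run:
```python
import cv2, numpy as np
t=cv2.imread("pics/top0.png"); s=cv2.imread("pics/side0.png")
r=lambda im,x,y,w,h,k:cv2.resize(im[y:y+h,x:x+w],(w*k,h*k),interpolation=cv2.INTER_CUBIC)
a=r(t,335,203,100,100,4); b=r(s,190,285,100,100,4)[:, :400]; 
c=r(t,150,210,100,50,4)[:200]; d=r(s,210,135,100,50,4)
cv2.imwrite("pics/crop1.png",np.vstack([np.hstack([a,b]),np.hstack([c,d])]))
for n,im,pts in (("top",t,[(392,251),(398,272),(383,230),(194,247),(288,250),(170,225),(350,240),(240,220)]),("side",s,[(241,331),(209,342),(273,322),(245,160)])):
    h=cv2.cvtColor(im,cv2.COLOR_BGR2HSV); print(n,[(p,h[p[1],p[0]].tolist()) for p in pts])
```

```text
top [((392, 251), [21, 138, 179]), ((398, 272), [10, 133, 180]), ((383, 230), [108, 41, 80]), ((194, 247), [10, 131, 177]), ((288, 250), [17, 78, 221]), ((170, 225), [14, 114, 130]), ((350, 240), [94, 33, 131]), ((240, 220), [17, 54, 152])]
side [((241, 331), [22, 157, 195]), ((209, 342), [10, 148, 198]), ((273, 322), [108, 51, 85]), ((245, 160), [11, 162, 195])]
```

View pics/crop1.png

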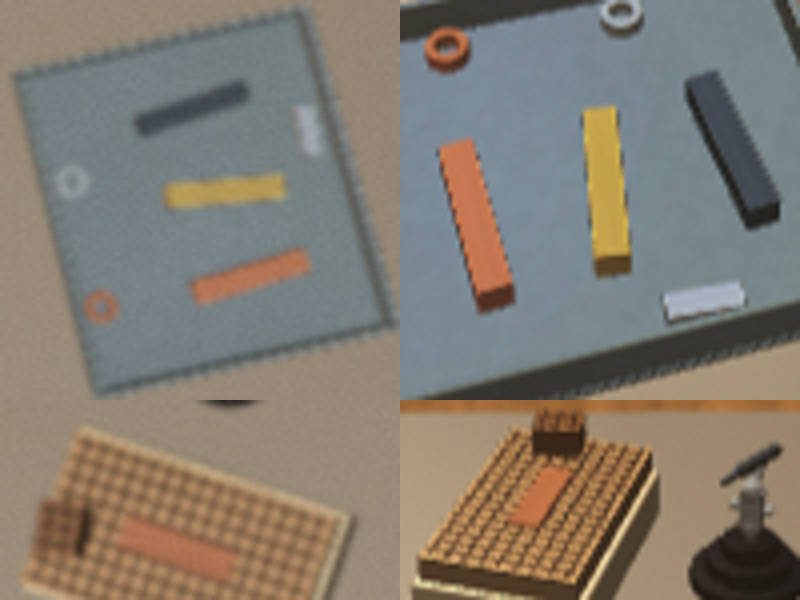

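The crops agree: the yellow bar is the brass bar, in the middle between the dark steel bar and the orange copper bar. The strip lies clear of the offcut. Next I'll measure all of it from both views.

```bash
cat > h.py <<'E'
import cv2, numpy as np
def ray(c,p):
    d=c["cam_to_world"][:3,:3]@np.linalg.solve(c["intrinsics"],[p[0],p[1],1.]); return c["cam_to_world"][:3,3],d/np.linalg.norm(d)
def plane(c,p,z):
    o,d=ray(c,p); return o+d*(z-o[2])/d[2]
def tri(c1,p1,c2,p2):
    (a,u),(b,v)=ray(c1,p1),ray(c2,p2)
    s=np.linalg.lstsq(np.c_[u,-v],b-a,rcond=None)[0]
    q,r=a+s[0]*u,b+s[1]*v; return (q+r)/2,np.linalg.norm(q-r)
def blob(c,lo,hi,roi):
    """largest blob in roi(x0,y0,x1,y1): corners of min-area rect, centre, area"""
    m=cv2.inRange(cv2.cvtColor(c["img"],cv2.COLOR_BGR2HSV),np.array(lo),np.array(hi))
    k=np.zeros_like(m); x0,y0,x1,y1=roi; k[y0:y1,x0:x1]=m[y0:y1,x0:x1]
    ct=max(cv2.findContours(k,cv2.RETR_EXTERNAL,cv2.CHAIN_APPROX_NONE)[0],key=cv2.contourArea)
    f=cv2.drawContours(np.zeros_like(m),[ct],-1,255,-1); M=cv2.moments(f,True)
    return cv2.boxPoints(cv2.minAreaRect(ct)),np.array([M["m10"],M["m01"]])/M["m00"],M["m00"],ct
def rect_on(c,ct,z):
    """min-area rectangle of a contour cast on plane z: centre, sides(long,short), direction of long side"""
    P=np.array([plane(c,p[0],z)[:2] for p in ct],np.float32); r=cv2.boxPoints(cv2.minAreaRect(P*1000))/1000
    e=[r[1]-r[0],r[2]-r[1]]; e.sort(key=np.linalg.norm); l=e[1]
    return r.mean(0),np.linalg.norm(e[1]),np.linalg.norm(e[0]),np.arctan2(l[1],l[0])%np.pi
E
cat > m.py <<'E'
from h import *
T=dict(np.load("top0.npz")); S=dict(np.load("side0.npz"))
B=dict(brass=((17,90,120),(27,255,255),(345,220,425,290),(17,90,165),(27,255,255),(190,285,290,385),.021),
 copper=((5,90,120),(14,255,255),(375,255,425,290),(5,90,175),(14,255,255),(190,310,235,385),.021),
 steel=((100,25,30),(125,255,105),(360,218,405,242),(100,25,62),(125,255,110),(255,298,290,345),.021),
 strip=((4,100,150),(12,255,255),(172,235,215,262),(4,120,165),(12,255,255),(225,145,262,172),.063))
for n,(lo,hi,roi,l2,h2,r2,z) in B.items():
    b,c,A,ct=blob(T,lo,hi,roi); b2,c2,A2,ct2=blob(S,l2,h2,r2); P,e=tri(T,c,S,c2)
    print(n,"px",c.round(1),A,c2.round(1),A2,"tri",P.round(4),"miss",round(e,4))
    for q,k in ((T,ct),(S,ct2)):
        x=rect_on(q,k,z); print("   rect",x[0].round(4),[round(float(v),3) for v in x[1:]], "centroid on z",plane(q,c if q is T else c2,z)[:2].round(4))
for n,p,z in (("offcut",(166,242),.082),("hand",(207,196),.02),("torch",(263,157),.18),("cup",(323,165),.09),("scr",(294,198),.1),("scr",(282,303),.1)): print(n,plane(T,p,z).round(3))
E
python3 m.py
```

```text
brass px [390.6 250.4] 156.0 [240.9 330.3] 315.0 tri [ 0.5351 -0.2828  0.0183] miss 0.0016
   rect [ 0.5357 -0.282 ] [0.081, 0.014, 1.668] centroid on z [ 0.5357 -0.282 ]
   rect [ 0.5342 -0.2826] [0.079, 0.015, 1.668] centroid on z [ 0.5344 -0.2849]
copper px [397.2 271.5] 161.0 [208.2 338.4] 329.0 tri [ 0.4778 -0.299   0.0196] miss 0.0016
   rect [ 0.4786 -0.2985] [0.08, 0.015, 1.873] centroid on z [ 0.4786 -0.2985]
   rect [ 0.4765 -0.2981] [0.078, 0.015, 1.875] centroid on z [ 0.4771 -0.3001]
steel px [382.6 229.7] 135.0 [272.7 319.7] 283.0 tri [ 0.5929 -0.262   0.019 ] miss 0.0005
   rect [ 0.5931 -0.2618] [0.079, 0.015, 1.905] centroid on z [ 0.593  -0.2616]
   rect [ 0.5921 -0.2617] [0.079, 0.015, 1.93] centroid on z [ 0.5926 -0.2636]
strip px [193.7 246.8] 241.0 [244.6 158.6] 105.0 tri [0.5349 0.2534 0.0632] miss 0.0017
   rect [0.5358 0.253 ] [0.08, 0.024, 1.269] centroid on z [0.5358 0.2536]
   rect [0.5349 0.2555] [0.078, 0.021, 1.25] centroid on z [0.534  0.2537]
offcut [0.546 0.323 0.082]
hand [0.683 0.234 0.02 ]
torch [0.752 0.063 0.18 ]
cup [ 0.758 -0.091  0.09 ]
scr [ 0.665 -0.014  0.1  ]
scr [0.396 0.013 0.1  ]
```

Everything fits. The brass bar top is at about z=18–20 mm and the strip top at 63 mm, and the sizes come out at 80x15 and 80x22–24 mm. Both neighbours are about 58 mm away, so an opening of 46 mm is safe. Next I go to the bar and grasp it.

Run:
```python
from cell import arm, optics
import numpy as np, cv2
o=[np.pi,0,0.097]; print(np.round(arm.get_tool_rot(),3),arm.solve_ik([.535,-.2822,.15],o),arm.solve_ik([.535,.2537,.08],[np.pi,0,-.309]))
arm.move_pose([.535,-.2822,.15],o); arm.gripper_to(.046)
print(arm.get_position(),arm.get_tool_rot(),arm.get_finger_gap())
print(arm.servo_line([.535,-.2822,.055],vel=.1,stop_force=10))
for n in("top","side"):
    c=optics.read_camera(n); cv2.imwrite(f"pics/{n}1.png",c["img"])
t=cv2.imread("pics/top1.png")[190:310,330:450]; s=cv2.imread("pics/side1.png")[250:400,170:320]
cv2.imwrite("pics/pre.png",np.hstack([cv2.resize(t,(400,400)),cv2.resize(s,(400,400))]))
print(arm.get_clock(),arm.get_force())
```

```text
[-3.141e+00  2.000e-03 -1.100e+00] [-5.70134909e-01  1.83801574e-01  1.55547797e+00 -4.44089210e-16
  1.40231311e+00 -6.67134909e-01] [ 3.56220753e-01  2.15417158e-01  1.65307366e+00 -4.44089210e-16
  1.27310184e+00  6.65220753e-01]
[ 0.53502356 -0.28211404  0.14995054] [-3.14154555e+00  4.70812442e-05  9.71500579e-02] 0.04617459048320289
False
3.5917 [-0.17217657 -0.5471156  -0.14556145]
```

View pics/pre.png

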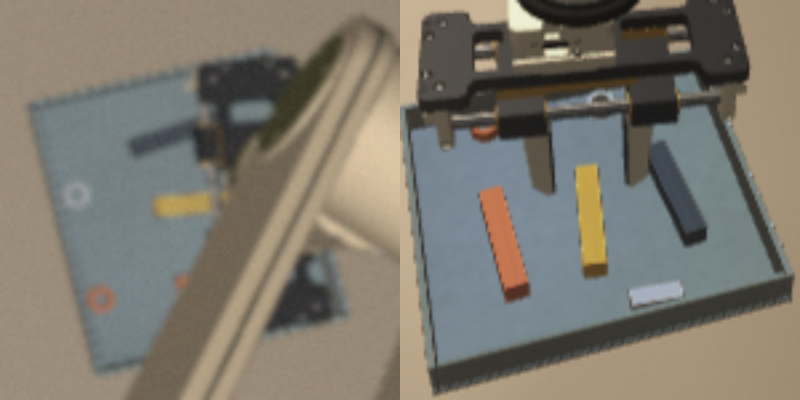

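The side view shows the two fingers straddling the yellow bar (crop 590,175), with clear space to the copper and steel bars. Now I descend, grip and lift.

Run:
```python
from cell import arm, optics
import numpy as np, cv2
print(arm.servo_line([.535,-.2822,.008],vel=.05,stop_force=8),arm.get_position())
print(arm.gripper_to(0.0),arm.get_finger_gap(),arm.get_force(),arm.get_position())
if arm.get_finger_gap()>.012:
    arm.servo_line([.535,-.2822,.06],vel=.06); arm.servo_line([.535,-.2822,.25],vel=.12)
    print(arm.get_finger_gap(),arm.get_force(),arm.get_moment(),arm.get_position(),arm.get_clock())
    S={}
    for n in("top","side"):
        c=optics.read_camera(n); np.savez(f"{n}2.npz",**c); S[n]=c["img"]
    cv2.imwrite("pics/lift.png",np.hstack([cv2.resize(S[n],(400,300)) for n in S]))
```

```text
False [ 0.53535262 -0.28241494  0.00847098]
False 0.015808246748640013 [-1.41827699  0.37980011  0.01207245] [ 0.53504537 -0.2822348   0.0080971 ]
0.01582107951825163 [ 0.13475322  0.14823164 -2.00859961] [-0.02205245 -0.08189332 -0.02972405] [ 0.53458961 -0.28195922  0.2489118 ] 8.025
```

View pics/lift.png

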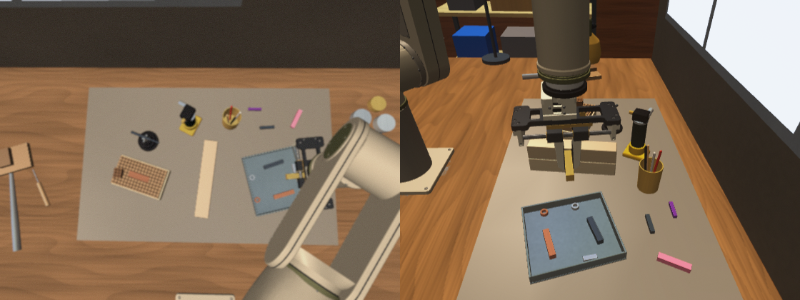

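Bar gripped (gap 15.8 mm) and lifted; the tray keeps copper and steel. Now I carry it over the screen at z=0.25, down to a hover 40 mm above the strip, and look.

Run:
```python
from cell import arm, optics
import numpy as np, cv2
arm.servo_line([.535,.2537,.25],[np.pi,0,-.309],vel=.15)
print(arm.get_position(),arm.get_tool_rot(),arm.get_finger_gap())
print(arm.servo_line([.5352,.2537,.106],vel=.1,stop_force=10)); arm.pause(.4)
print(arm.get_position(),arm.get_tool_rot(),arm.get_finger_gap(),arm.get_force(),arm.get_clock())
S={}
for n in("top","side"):
    c=optics.read_camera(n); np.savez(f"{n}3.npz",**c); S[n]=c["img"]
t=S["top"][200:290,150:240]; s=S["side"][85:205,190:310]
cv2.imwrite("pics/hover.png",np.hstack([cv2.resize(t,(400,400),interpolation=2),cv2.resize(s,(400,400),interpolation=2)]))
```

```text
[0.53507538 0.2534265  0.25001087] [ 3.14154333e+00 -3.66351517e-05 -3.09318390e-01] 0.015639868508479492
False
[0.53521904 0.25372948 0.10608203] [-3.14151814e+00 -7.64258019e-05 -3.08963866e-01] 0.01588883227284004 [ 0.22281172  0.60843002 -1.40272996] 13.8417
```

View pics/hover.png

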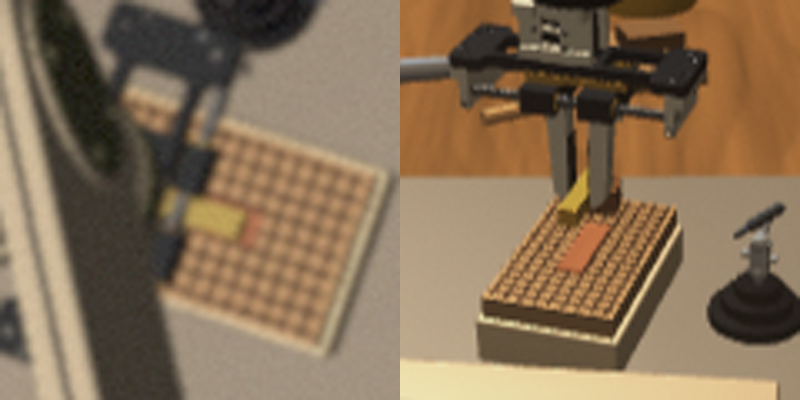

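At hover the bar's near end shows at crop (235,222) in the top view and (575,210) in the side view, above the strip and free of the offcut. I'll check the bar's near end numerically (position, height, tilt) from both views.

Run:
```python
from h import *
def proj(c,P):
    w=np.linalg.inv(c["cam_to_world"]); q=w[:3,:3]@P+w[:3,3]; q=c["intrinsics"]@q; return q[:2]/q[2]
T=dict(np.load("top3.npz")); S=dict(np.load("side3.npz"))
th=1.262; l=np.array([np.cos(th),np.sin(th),0]); w=np.array([np.sin(th),-np.cos(th),0]); C=np.array([.5352,.2537,.103])
for n,c,lo,hi,roi in (("top",T,(17,110,110),(28,255,255),(180,235,215,265)),("side",S,(19,90,60),(30,255,255),(230,130,256,155))):
    b,m,A,ct=blob(c,lo,hi,roi); print(n,"rect px",b.round(1).tolist(),"area",A)
    for z in (0,.016):
        print("  exp near corners z+%g"%z,[proj(c,C-l*.04+s*w*.008+[0,0,z]).round(1).tolist() for s in(-1,1)],"centre",proj(c,C+[0,0,z]).round(1))
    P=ct[:,0]; print("  ext R",P[P[:,0].argmax()],"L",P[P[:,0].argmin()],"bot",P[P[:,1].argmax()],"top",P[P[:,1].argmin()])
    if n=="top":
        x=rect_on(c,ct,.119); print("  long-edge rect",x)
c=S; x0,y0,k=228,130,20
v=np.hstack([cv2.resize(S["img"][128:160,228:268],(400,320),interpolation=0),cv2.resize(T["img"][230:262,178:218],(400,320),interpolation=0)])
for c,ox,oy,dx in((S,228,128,0),(T,178,230,400)):
    for z in(0,.016):
        for s in(-1,1):
            p=(proj(c,C-l*.04+s*w*.008+[0,0,z])-[ox,oy]+.5)*10+[dx,0]; cv2.circle(v,tuple(int(a) for a in p),4,(255,0,255),-1)
cv2.imwrite("pics/ends.png",v)
```

```text
top rect px [[190.5, 250.5], [192.89999389648438, 243.3000030517578], [204.89999389648438, 247.3000030517578], [202.5, 254.5]] area 94.0
  exp near corners z+0 [[203.1, 254.1], [205.2, 248.1]] centre [189.7 246.1]
  exp near corners z+0.016 [[201.7, 253.8], [203.8, 247.8]] centre [188.1 245.8]
  ext R [204 250] L [191 249] bot [200 253] top [193 244]
  long-edge rect (array([0.52796423, 0.22862093], dtype=float32), np.float32(0.03256884), np.float32(0.018971523), np.float32(1.2946594))
side rect px [[236.8000030517578, 146.8000030517578], [245.10000610351562, 134.39999389648438], [249.6999969482422, 137.5], [241.39999389648438, 149.89999389648438]] area 69.0
  exp near corners z+0 [[237.0, 152.4], [242.7, 153.3]] centre [244.7 145.9]
  exp near corners z+0.016 [[236.8, 147.1], [242.6, 148.0]] centre [244.5 140.7]
  ext R [246 135] L [237 147] bot [240 148] top [246 135]
```

View pics/ends.png

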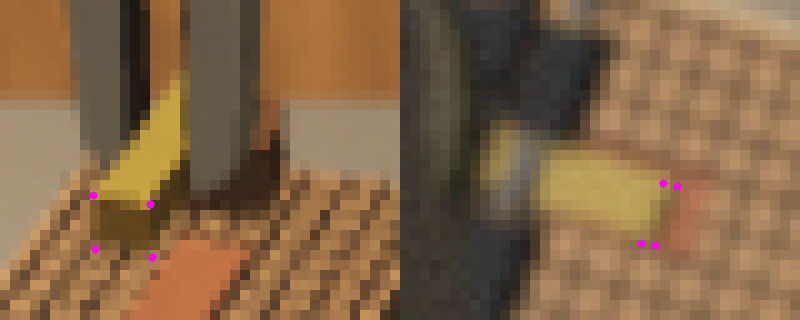

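The predicted end corners (magenta) match the bar in both views to within about 1 px (2 mm), with level and yaw right. Now the descent to about 11 mm above the strip.

Run:
```python
from cell import arm, optics
import numpy as np, cv2
print(arm.servo_line([.5352,.2537,.077],vel=.03,stop_force=6)); arm.pause(.8)
print(arm.get_position(),arm.get_tool_rot(),arm.get_finger_gap(),arm.get_force(),np.abs(arm.get_qvel()).max(),arm.get_clock())
S={}
for n in("top","side"):
    c=optics.read_camera(n); np.savez(f"{n}4.npz",**c); S[n]=c["img"]
cv2.imwrite("pics/final.png",np.hstack([cv2.resize(S["top"][200:290,150:240],(400,400),interpolation=2),cv2.resize(S["side"][85:205,190:310],(400,400),interpolation=2)]))
from h import *
T0,S0=dict(np.load("top0.npz")),dict(np.load("side0.npz")) 
d=cv2.absdiff(S0["img"],S["side"]).max(2); print("side diff third hand/torch/cup",[int((d[y0:y1,x0:x1]>40).sum()) for x0,y0,x1,y1 in((285,165,312,190),(312,195,345,222),(333,220,368,270))])
c=dict(np.load("side4.npz")); w=np.linalg.inv(c["cam_to_world"])
th=1.262; l=np.array([np.cos(th),np.sin(th),0]); v=np.array([np.sin(th),-np.cos(th),0])
for z in (0,.016):
  for s in(-1,1):
    q=c["intrinsics"]@(w[:3,:3]@(np.array([.5352,.2537,.074+z])-l*.04+s*v*.008)+w[:3,3]); print((q[:2]/q[2]).round(1))
b,m,A,ct=blob(c,(19,90,60),(30,255,255),(230,135,256,168)); P=ct[:,0]; print("L",P[P[:,0].argmin()],"bot",P[P[:,1].argmax()])
```

```text
False
[0.53516905 0.25371575 0.07698049] [ 3.14158495e+00  5.68643088e-05 -3.08999575e-01] 0.015835278459707787 [-1.09185519  0.45832017 -2.30503936] 0.0015966440020913262 15.8583
side diff third hand/torch/cup [0, 0, 0]
[237.4 161.8]
[243.  162.7]
[237.2 156.7]
[242.9 157.5]
L [238 156] bot [238 157]
```

View pics/final.png

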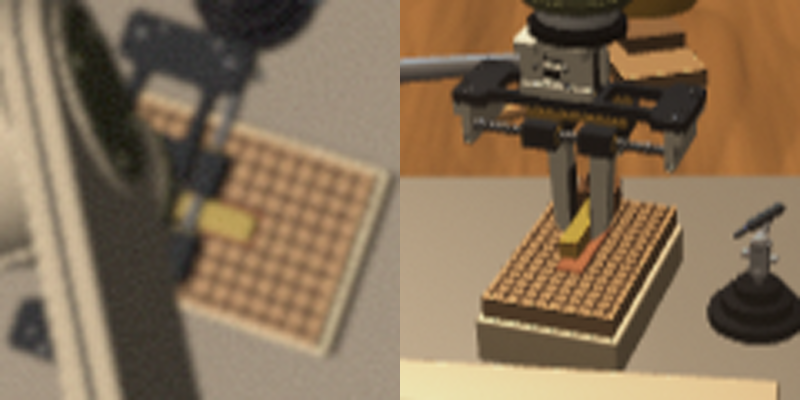

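The final picture shows the bar held level just over the strip, with its near end at crop (575,243) in the side view. There is a visible gap and strip showing below it, and the bar is clear of the offcut and third hand. Handing in.

```bash
python3 -c "
from cell import arm
print(arm.hand_in(), arm.get_finger_gap(), arm.get_position())"
```

```text
the job is handed in; nothing more can be done
the job is handed in; nothing more can be done
```

I gripped the brass bar in the tray, carried it about 0.25 m up over the screen, and handed in at about 16 s with the bar still held over the strip. The hand-in reports no verdict.

**Last checks before handing in:**
- **Position:** the tool stood at (0.535, 0.254, 0.077), which puts the bar's underside about 11 mm above the strip. The near end of the bar agreed with its predicted pixels to about 1 px (roughly 2 mm) in both views 40 mm up, and in the side view at the final height.
- **Grip and rest:** the finger gap was 15.8 mm on the 16 mm bar, and the arm was at rest. No guarded move stopped on contact.
- **Bystanders:** comparing side pictures from start and end, the third hand, torch and cup showed no change. I checked the offcut only by eye. I saw the other two bars still in the tray right after the lift and did not check them again.

**Disagreements:** the vertical force read 1.4 to 2.3 N, against about 1.7 N expected from the bar's weight. The gripper hid the far half of the bar, so its levelness comes from the near end and the tool angle.

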